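Fish the fallen brass weight out from between the sugar cartons

TASK

The small brass scale weight has dropped into one of the two narrow gaps between the sugar cartons. Take the bent hook rod with the red handle from its wooden rack, reach down behind the weight and draw it along the gap towards the robot until it stands upright on the open counter, well clear of the front of the cartons; touch the weight only with the rod, never with the gripper. Then hang the rod back on its rack and let go.

Things in the scene. Friction and masses are not known exactly. Their poses are not given: they have to be found in the camera images.
- weight: Loose brass scale weight, about 200 g: round body 36 mm in diameter, 26 mm high, ball knob on top, 49 mm high in all. Stands upright on the counter in one of the two gaps of the cartons (the other gap holds a pale wooden block, of no concern). Origin: centre of its underside, z up.
- hook: Loose bent rod, 140 g, hanging in the rack: 8 mm steel stem along z; at its foot an 8 mm bar bent to the hook's -y, its end 42 mm from the stem's axis; dark guard disc (60 mm diameter, z 125 to 131 mm); above it the red handle to grip from above, 24 x 24 mm square to x and y, z 131 to 201 mm. Origin: stem axis at the foot's underside; z up.
- rack: Fixed wooden rack. Origin: on the counter below the hung hook's stem. Two level arms, 30 mm free between, run along y from the open end (y -40 mm) to a post (y 54 mm), tops at z 140 mm. The hook hangs by its guard on them, stem at x = y = 0, foot to -y, hook origin at z 15 mm; it lifts out straight up and goes back straight down.
- cartons: Fixed cardboard cartons of rock sugar, 110 mm high, y -205 to 205 mm, x 0 to 230 mm. Origin: on the counter, mid front face (robot side); x to the back, y left, z up. Two gaps along x, each 66 mm wide, centre lines at y = 75 and -75 mm, open on top and at the front (x = 0), closed at the back (x = 170 mm).
There are look-alikes about, which are no part of the job. Of the things like the rack, leave any that is blue or purple; of the rest the larger one is meant.

How it is judged:
By the outcome, as a careful person would: the job done as asked, in the order asked, and still so for the second after the job is handed in, with the robot touching nothing.
It also fails if it takes over 64 s, if anything falls off the work surface, if the arm or the gripper's body presses on something with over 40 N, if the wrist force passes 120 N, or if a joint passes its speed limit or range.

ROBOT

A 6-joint arm with a two-finger parallel gripper is mounted at the origin on the work surface. World frame = base frame: x ahead of the robot, y to its left, z up, the work surface at z = 0. Lengths are in m, angles in rad, forces in N, time in s.
With the tool pointing down it reaches from about 0.375 to 0.975 m from the base axis. Payload 3.8 kg.
Tool frame: the origin (TCP) lies at the very end of the fingers, on their centre line; the grasp point (between the pads) lies 19 mm behind it; z points along the fingers, y is the direction in which the jaws open and shut (so a half turn about z gives the same grasp; the last joint's range is limited). The gripper opens to 85 mm and grips with 20 to 120 N. Pads are 22 mm wide; open, the fingers measure 114 mm over their backs; the gripper's body (76 mm by 85 mm) begins 54 mm behind the grasp point. The pads swing forward as they close: fully open they stand 13 mm farther back than shut.
Start: joints at [1.284, 0.264, 1.604, -0, 1.274, -0.037], TCP at [0.167, 0.654, 0.231] pointing down, gripper open.
Joint ranges: [-2.63, 2.63], [-0.94, 2.18], [0.31, 2.57], [-1.31, 4.45], [0, 2.66], [-2.55, 2.55]. Speed limits (rad/s): [2.57, 2.57, 3.14, 3.14, 3.14, 3.14].

INTERFACE

Orientations are given as a rotation vector (axis times angle).
In Python, from workcell import bot, viewer, finish_job gives the robot as it stands.
- The arm moves only by the tool servo_tool, never from a script. Its argument "plan" is a list that holds one entry, the list of rows, each a list of 6 numbers: the shift along the tool's x, y, z in cm, then the turn, a rotation vector about the tool's x, y, z in degrees. A call has 1 to 20 rows; each row is the pose to reach, as a shift and turn from the pose measured when the call began, along the tool's axes at that moment; what a row does not reach only later rows make up. A row lasts 1/12 s, in which the tool goes at most 41.7 mm and 7.16 degrees, less where a joint would pass 70% of its speed; a pose out of reach is approached as far as the arm can. A call with a gripper value outside its range is refused whole. "claw" is the finger opening in cm, from 0 to 8.54, set as the call begins (left out, the last holds). The fingers move at their own pace and stop on an object; "grip_force" is the grip in N (left out, the last holds). Time passes only in rows, so rows that repeat a pose let the fingers close. It gives the time, the measured TCP pose, the force and the opening at its end, in the units of the state.
- bot.read_state(): the state, without advancing time (a new reading comes with each control period).
- viewer.read_camera(name): name is "scene" or "top" or "wrist"; returns a dict with "color" (384x512x3 uint8, red, green, blue), "fx", "fy", "cx", "cy" (pixels), "eye" and "rotation" of the camera in the world; the wrist camera has in their place "T_tool_cam" (4x4, takes a point from camera to tool coordinates, whose origin is the TCP and whose axes are the flange's). Camera axes: x right, y down, z forward; pixel columns grow to the right and rows downward; lengths in m; the calibration is good to about 2 mm. A picture is of the moment at which its call begins: read the wrist's pose just before it. There is no depth.
- finish_job(): hands the job in, once; it reports no verdict.
The state is a dict: "time": time; "q": joint angles; "joint_vel": joint speeds; "joint_torque": joint torques, N m; "tool_pos": TCP position; "tcp_rot": TCP orientation; "wrist_force": force on the tool from outside, world axes, zero at the start; "torque": the same for the moment, N m; "width": opening from 0.0 (shut) to 1.0 (fully open).
Only numpy, scipy, OpenCV 4.12 (cv2) and the standard library are available. Lean on these libraries where they do the work, as an engineer would, in place of code of your own. Each camera call takes 0.05 s, during which the arm holds its last target.

## Working session

There is one attempt and no reset: what is moved stays moved. The work goes in short steps, Python scripts to look and compute and a tool call to move; the robot and the scene stay as the last step left them, time stands still between calls to the robot, and variables do not carry over. Pictures are saved under pics/ and viewed, and the job is handed in when it is done.

Besides the shell and the picture viewer there is one more tool, called after "Call:" by a JSON object that holds its "name" and its "arguments". servo_tool: Moves the arm, as the interface text tells. Its arguments: {"type":"object","properties":{"plan":{"type":"array"},"claw":{"type":"number"},"grip_force":{"type":"number"}},"required":["plan"]}

```bash
mkdir -p pics
cat > h.py <<'E'
import numpy as np, cv2
from scipy.spatial.transform import Rotation as R
from workcell import bot, viewer
def cam(n):
    s=bot.read_state(); c=viewer.read_camera(n); c=dict(c)
    if 'eye' not in c:
        T=np.eye(4);T[:3,:3]=R.from_rotvec(s['tcp_rot']).as_matrix();T[:3,3]=s['tool_pos']
        M=T@np.array(c['T_tool_cam']);c['eye']=M[:3,3];c['rotation']=M[:3,:3]
    c['eye']=np.array(c['eye']);c['rotation']=np.array(c['rotation']);return c
def ray(c,u,v,z):
    d=c['rotation']@np.array([(u-c['cx'])/c['fx'],(v-c['cy'])/c['fy'],1.]);return c['eye']+d*(z-c['eye'][2])/d[2]
def proj(c,p):
    q=c['rotation'].T@(np.array(p)-c['eye']);return q[0]/q[2]*c['fx']+c['cx'],q[1]/q[2]*c['fy']+c['cy']
def save(c,n,crop=None,k=1):
    im=c['color'][:,:,::-1]
    if crop: u0,v0,u1,v1=crop; im=im[v0:v1,u0:u1]
    cv2.imwrite('pics/'+n,cv2.resize(im,None,fx=k,fy=k,interpolation=cv2.INTER_CUBIC))
E
python3 - <<'E'
from h import *
print({k:np.round(v,3) for k,v in bot.read_state().items()})
for n in ['scene','top','wrist']:
    c=cam(n);save(c,n+'1.png',k=1.5);print(n,c['fx'],c['cx'],c['cy'],c['eye'].round(3),c['rotation'].round(3).tolist())
E
```

```text
{'time': np.float64(0.0), 'q': array([ 1.284,  0.265,  1.605, -0.   ,  1.274, -0.037]), 'joint_vel': array([ 0.001, -0.   ,  0.001, -0.002, -0.001,  0.001]), 'joint_torque': array([ 1.0000e-03, -5.1510e+01, -3.6731e+01, -0.0000e+00,  1.3000e-02,
       -0.0000e+00]), 'tool_pos': array([0.167, 0.653, 0.23 ]), 'tcp_rot': array([-0.391, -3.117,  0.004]), 'wrist_force': array([-0.002, -0.241, -0.06 ]), 'torque': array([-0.055, -0.013,  0.   ]), 'width': np.float64(0.995)}
scene 478.15923746430803 248.6101813202077 196.4800130592819 [ 1.145 -0.188  0.807] [-2.013, -1.303, 0.58]
top 424.01058769601394 247.93792736625983 192.1543356750939 [0.273 0.103 1.029] [-2.147, 2.134, -0.14]
wrist 306.6493278119349 256.05262903353287 190.71064441774084 [0.089 0.674 0.373] [[0.246, 0.92, 0.306], [0.969, -0.233, -0.08], [-0.003, 0.316, -0.949]]
```

```bash
sed -i "s/    c\['eye'\]=np.array(c\['eye'\]).*/    c['eye']=np.array(c['eye']);r=np.array(c['rotation']);c['rotation']=R.from_rotvec(r).as_matrix() if r.ndim==1 else r;return c/" h.py; grep -n ndim h.py
```

```text
9:    c['eye']=np.array(c['eye']);r=np.array(c['rotation']);c['rotation']=R.from_rotvec(r).as_matrix() if r.ndim==1 else r;return c
```

View pics/scene1.png

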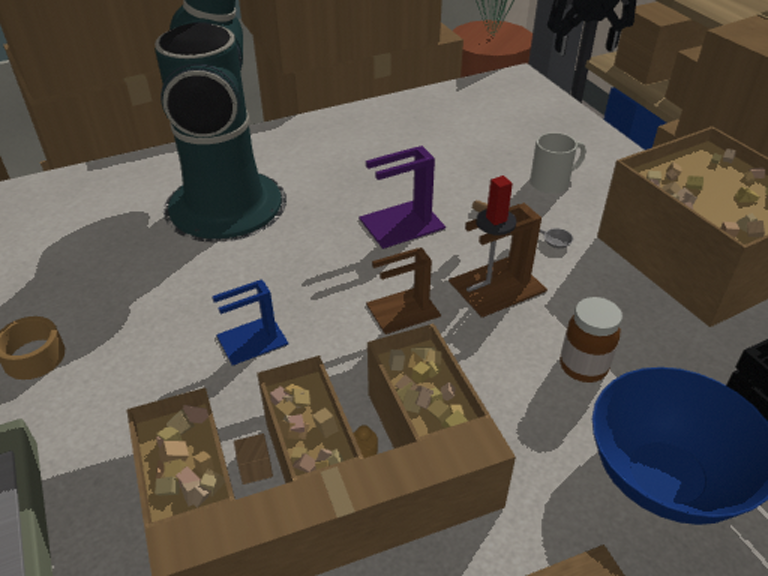

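View pics/top1.png

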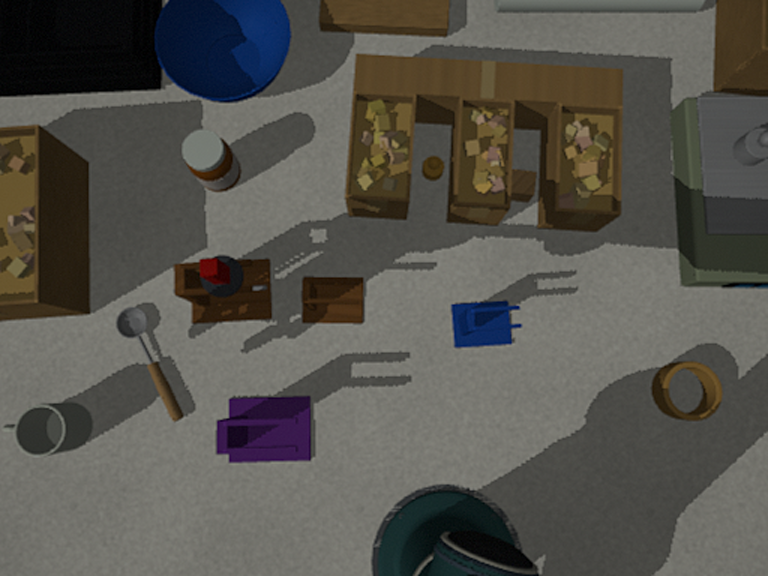

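View pics/wrist1.png

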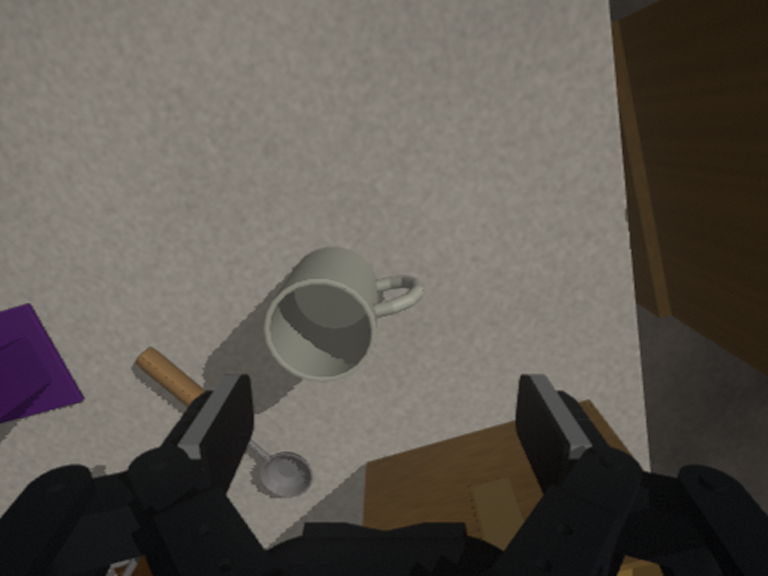

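Run:
```python
from h import *
c=cam('top');save(c,'t_rack.png',(105,160,255,225),5);save(c,'t_cart.png',(220,30,420,155),4)
s=cam('scene');save(s,'s_rack.png',(230,90,380,225),5);save(s,'s_cart.png',(80,210,350,384),2.9)
```

```text
(no output)
```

View pics/t_rack.png

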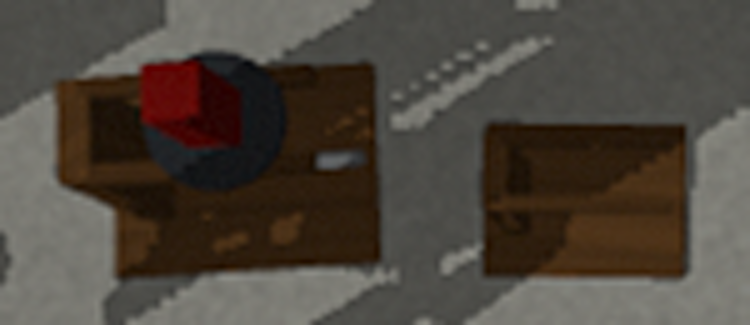

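View pics/t_cart.png

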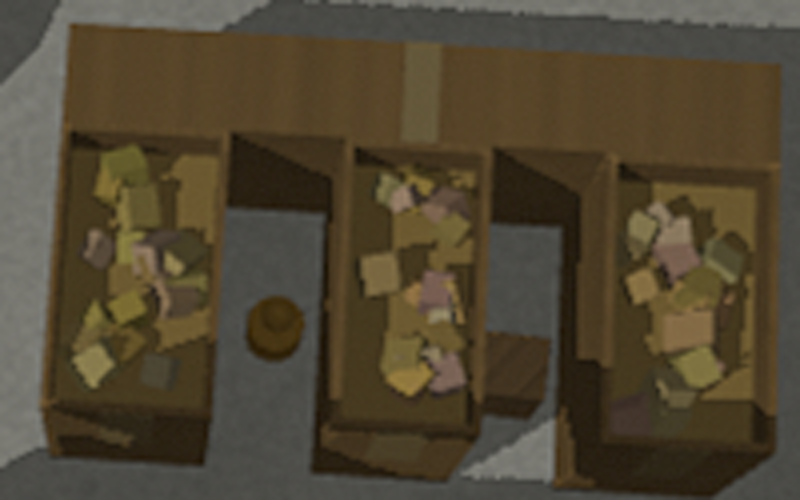

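View pics/s_rack.png

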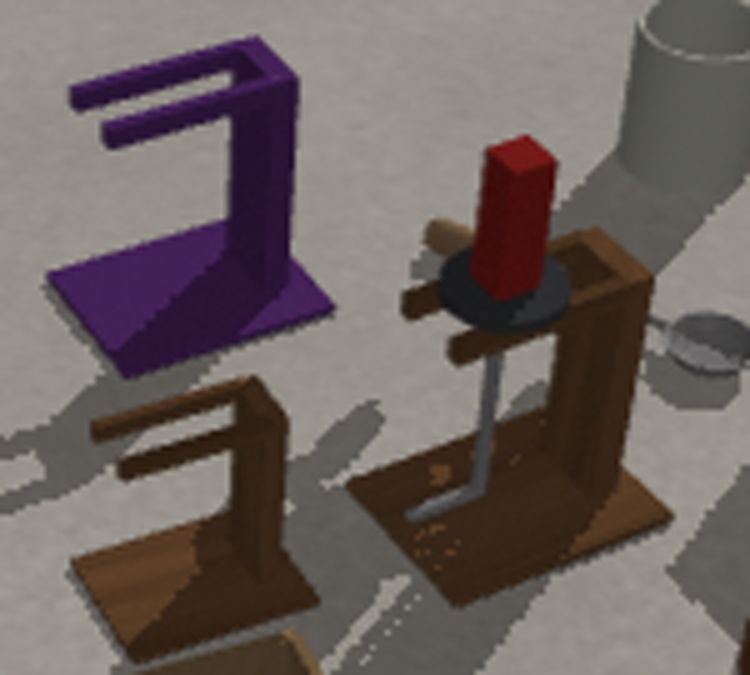

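View pics/s_cart.png

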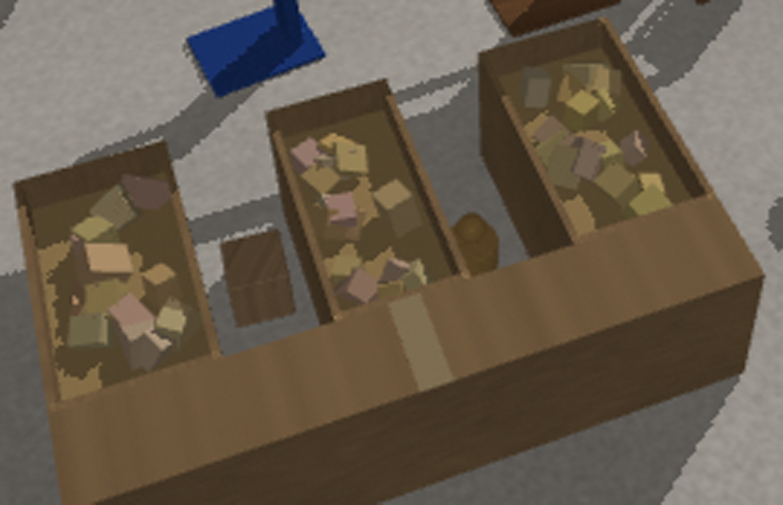

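Run:
```python
from h import *
c=cam('top')
P=lambda x,y,k,o,z:ray(c,o[0]+(x+.0)/k-.4,o[1]+y/k-.4,z)
C=(220,30)
cor=[P(x,y,4,C,.11)[:2] for x,y in[(70,25),(780,66),(775,445),(42,403)]]
bl,br,fr,fl=cor
for a in cor: print(a.round(4))
print('sizes',np.linalg.norm(bl-br),np.linalg.norm(fl-fr),np.linalg.norm(bl-fl),np.linalg.norm(br-fr))
ax=(bl-fl)+(br-fr);ax/=np.linalg.norm(ax);ay=(bl-br)+(fl-fr);ay/=np.linalg.norm(ay)
print('yaw',np.degrees(np.arctan2(ax[1],ax[0])),np.degrees(np.arctan2(-ay[0],ay[1])))
cen=np.mean(cor,axis=0);print('cen',cen)
# gap edges at top
for n,x,y,z in[('gapL back',228,135,.11),('gapR back',347,140,.11),('gapLfront',208,412,.11),('knob',280,314,.044),('bodybase',275,330,.015)]:
    print(n,P(x,y,4,C,z).round(4))
O=(105,160)
for n,x,y,z in[('h',142,65,.216),('h',197,62,.216),('h',202,118,.216),('h',145,118,.216),('hb',241,146,.146),('guard',214,121,.146),
  ('base',119,276,.012),('base',380,262,.012),('base',374,66,.012),('footend',365,157,.019),
  ('post',58,82,.14),('post',60,183,.14),]:
    print(n,P(x,y,5,O,z).round(4))
s=cam('scene')
Q=lambda x,y,z:ray(s,230+x/5-.4,90+y/5-.4,z)
for n,x,y,z in[('guard',505,285,.146),('h',487,150,.216),('h',527,136,.216),('h',555,158,.216),('h',512,170,.216),('heel',483,493,.019),('tip',410,517,.019),
 ('base',348,487,.012),('base',460,607,.012),('base',672,518,.012)]:
    print('s',n,Q(x,y,z).round(4))
Q=lambda x,y,z:ray(s,80+x/2.9-.4,210+y/2.9-.4,z)
for n,x,y,z in[('knob',473,222,.044),('fl',602,20,.11),('bl',762,275,.11),('fr',15,183,.11)]:
    print('s',n,Q(x,y,z).round(4))
```

```text
[0.7718 0.1439]
[ 0.7466 -0.2634]
[ 0.5232 -0.2497]
[0.546  0.1572]
sizes 0.408132449624965 0.40749403133238554 0.2262222962505294 0.22388854921598192
yaw -3.446378792641932 -3.372145644593861
cen [ 0.64689671 -0.05299951]
gapL back [0.7046 0.0528 0.11  ]
gapR back [ 0.7016 -0.0152  0.11  ]
gapLfront [0.5411 0.0644 0.11  ]
knob [0.6215 0.0181 0.044 ]
bodybase [0.6214 0.0188 0.015 ]
h [0.4285 0.34   0.216 ]
h [0.4298 0.3185 0.216 ]
h [0.4076 0.3156 0.216 ]
h [0.4075 0.3379 0.216 ]
hb [0.4073 0.3168 0.146 ]
guard [0.418  0.3287 0.146 ]
base [0.364  0.4058 0.012 ]
base [0.3715 0.2798 0.012 ]
base [0.4676 0.2856 0.012 ]
footend [0.4216 0.2873 0.019 ]
post [0.4355 0.3979 0.14  ]
post [0.392  0.3948 0.14  ]
s guard [0.4199 0.328  0.146 ]
s h [0.4096 0.3165 0.216 ]
s h [0.4076 0.338  0.216 ]
s h [0.4273 0.3401 0.216 ]
s h [0.4273 0.3184 0.216 ]
s heel [0.4213 0.3301 0.019 ]
s tip [0.4216 0.2891 0.019 ]
s base [0.3831 0.2762 0.012 ]
s base [0.4796 0.2839 0.012 ]
s base [0.469  0.4091 0.012 ]
s knob [0.623  0.0204 0.044 ]
s fl [0.5463 0.1539 0.11  ]
s bl [0.7738 0.143  0.11  ]
s fr [ 0.521  -0.2496  0.11  ]
```

```bash
cat >> h.py <<'E'
def to(p,yaw):
    """tool down with tool y at angle yaw(deg) in world; prints shift cm, turn deg"""
    s=bot.read_state();R0=R.from_rotvec(s['tcp_rot'])
    y=np.radians(yaw);ty=np.array([np.cos(y),np.sin(y),0]);tz=np.array([0,0,-1.]);tx=np.cross(ty,tz)
    Rt=R.from_matrix(np.c_[tx,ty,tz]);print('t',round(float(s['time']),2),'w',s['width'],'F',np.round(s['wrist_force'],2),'pos',np.round(s['tool_pos'],4))
    print('shift cm',(R0.inv().apply(np.array(p)-s['tool_pos'])*100).round(2),'turn',np.degrees((R0.inv()*Rt).as_rotvec()).round(2))
E
python3 -c "
from h import *
to([.4184,.328,.30],4)"
```

```text
t 0.35 w 0.9976255777297793 F [-0.03  0.17  0.12] pos [0.1668 0.6539 0.231 ]
shift cm [-32.43 -25.36  -6.89] turn [-3.000e-02  2.000e-02  7.169e+01]
```

Call:
{"name": "servo_tool", "arguments": {"plan": [[[-2,-1.5,-4,0,0,4],[-5,-4,-6.9,0,0,10],[-8,-6.5,-6.9,0,0,17],[-11,-9,-6.9,0,0,24],[-14,-11,-6.9,0,0,31],[-17,-13.5,-6.9,0,0,38],[-20,-16,-6.9,0,0,45],[-23,-18,-6.9,0,0,52],[-26,-20.5,-6.9,0,0,58],[-29,-23,-6.9,0,0,64],[-31,-24.5,-6.9,0,0,69],[-32.4,-25.4,-6.9,0,0,71.7],[-32.4,-25.4,-6.9,0,0,71.7],[-32.4,-25.4,-6.9,0,0,71.7],[-32.4,-25.4,-6.9,0,0,71.7]]], "claw": 8.5, "grip_force": 60}}

```text
time: 1.6
tool_pos: [0.4176, 0.3282, 0.3001]
tcp_rot: [-2.141, -2.298, 0.001]
wrist_force: [-0.0, -0.1, -0.2]
width: 0.994
```

```bash
python3 -c "
from h import *
to([.4184,.328,.163],4)
c=cam('wrist');save(c,'w2.png',k=1.5)
for z,p in ((.216,(.4184,.328,.216)),(.146,(.4184,.328,.146))): print(np.round(proj(c,p),1))
"
```

```text
t 1.6 w 0.9941184439070343 F [-0.02 -0.12 -0.21] pos [0.4176 0.3282 0.3001]
shift cm [-0.02  0.09 13.71] turn [-0.03 -0.    0.04]
[255.8 197.4]
[255.9 173.9]
```

View pics/w2.png

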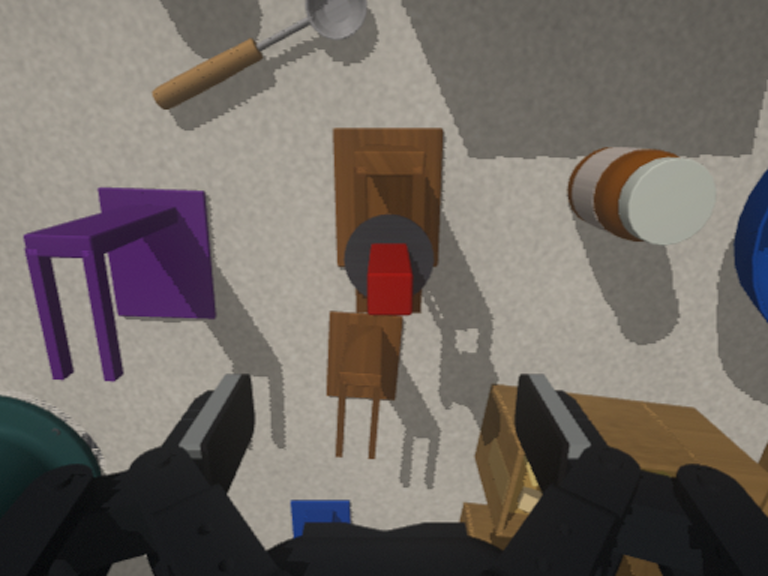

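Call:
{"name": "servo_tool", "arguments": {"plan": [[[0,0.25,1,0,0,0],[0,0.25,3,0,0,0],[0,0.25,5,0,0,0],[0,0.25,7,0,0,0],[0,0.25,9,0,0,0],[0,0.25,11,0,0,0],[0,0.25,12.5,0,0,0],[0,0.25,13.3,0,0,0],[0,0.25,13.7,0,0,0],[0,0.25,13.7,0,0,0],[0,0.25,13.7,0,0,0]]]}}

```text
time: 2.57
tool_pos: [0.42, 0.3292, 0.1636]
tcp_rot: [-2.14, -2.3, -0.001]
wrist_force: [0.2, 0.4, 0.4]
width: 0.994
```

```bash
python3 -c "
from h import *
to([.42,.328,.163],4)
c=cam('wrist');save(c,'w3.png',k=1.5)
"
```

```text
t 2.57 w 0.9938459113859472 F [0.16 0.36 0.36] pos [0.42   0.3292 0.1636]
shift cm [-0.12 -0.01  0.06] turn [ 0.01 -0.02  0.12]
```

View pics/w3.png

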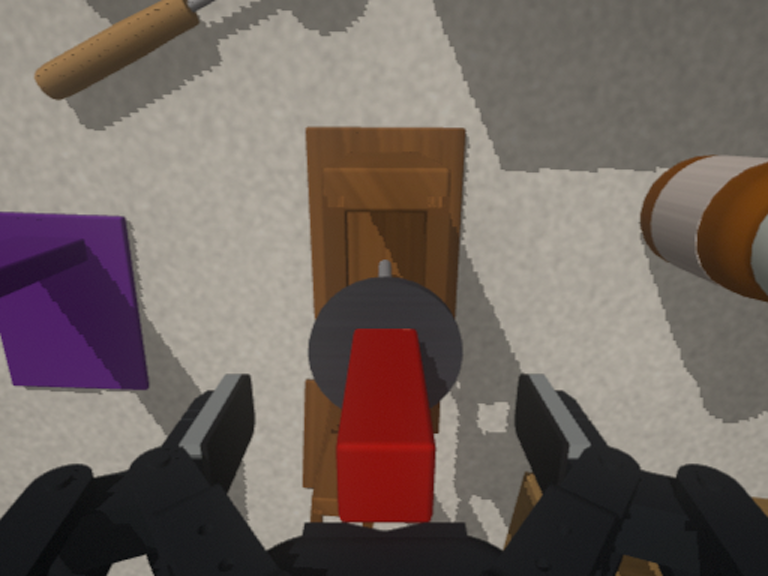

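Call:
{"name": "servo_tool", "arguments": {"plan": [[[0,0,0,0,0,0],[0,0,0,0,0,0],[0,0,0,0,0,0],[0,0,0,0,0,0],[0,0,0,0,0,0],[0,0,0,0,0,0],[0,0,0,0,0,0],[0,0,0,0,0,0],[0,0,0,0,0,0],[0,0,0,0,0,0]]], "claw": 1.5, "grip_force": 80}}

```text
time: 3.45
tool_pos: [0.4206, 0.3295, 0.1646]
tcp_rot: [2.14, 2.299, 0.003]
wrist_force: [-0.4, 0.2, 4.1]
width: 0.275
```

```bash
python3 -c "
from h import *
to([.42,.3292,.29],4)
c=cam('wrist');save(c,'w4.png',k=1.5)
"
```

```text
t 3.45 w 0.2746987498503027 F [-0.38  0.16  4.14] pos [0.4206 0.3295 0.1646]
shift cm [-1.000e-02 -4.000e-02 -1.254e+01] turn [ 0.1  -0.07  0.11]
```

View pics/w4.png

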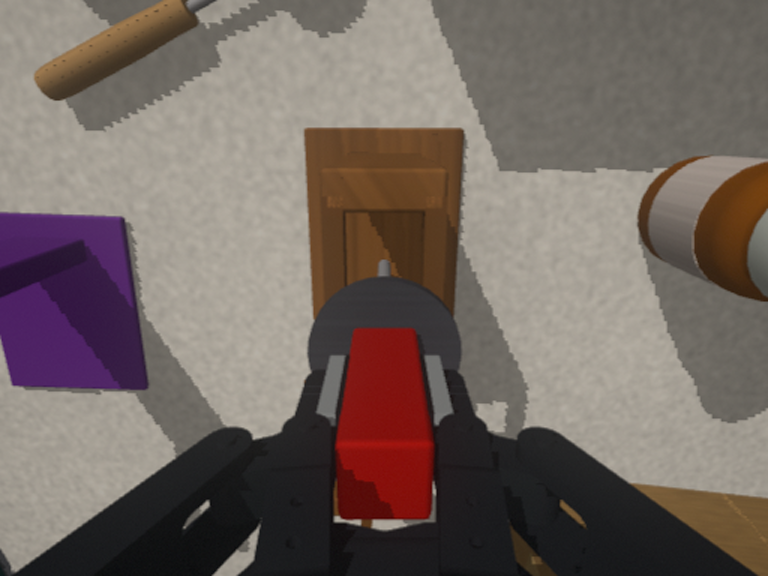

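Call:
{"name": "servo_tool", "arguments": {"plan": [[[0,0,-0.5,0,0,0],[0,0,-1.5,0,0,0],[0,0,-3,0,0,0],[0,0,-4.5,0,0,0],[0,0,-6,0,0,0],[0,0,-7.5,0,0,0],[0,0,-9,0,0,0],[0,0,-10.5,0,0,0],[0,0,-12,0,0,0],[0,0,-13.5,0,0,0],[0,0,-14.7,0,0,0],[0,0,-15.2,0,0,0],[0,0,-15.2,0,0,0],[0,0,-15.2,0,0,0]]]}}

```text
time: 4.67
tool_pos: [0.4202, 0.3292, 0.3163]
tcp_rot: [2.14, 2.299, 0.003]
wrist_force: [-0.2, 0.1, -1.6]
width: 0.271
```

```bash
python3 -c "
from h import *
to([.42,.3292,.29],4)
c=cam('wrist');save(c,'w5.png',k=1)
c=cam('scene');save(c,'s5.png',k=1.5)
"
```

```text
t 4.67 w 0.270636265385097 F [-0.25  0.06 -1.6 ] pos [0.4202 0.3292 0.3163]
shift cm [ 0.   -0.03  2.63] turn [ 0.08 -0.06  0.11]
```

View pics/s5.png

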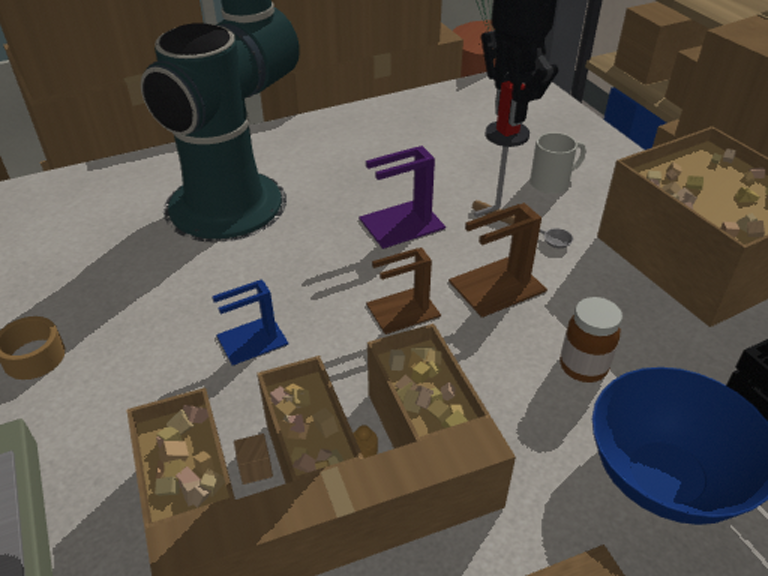

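View pics/w5.png

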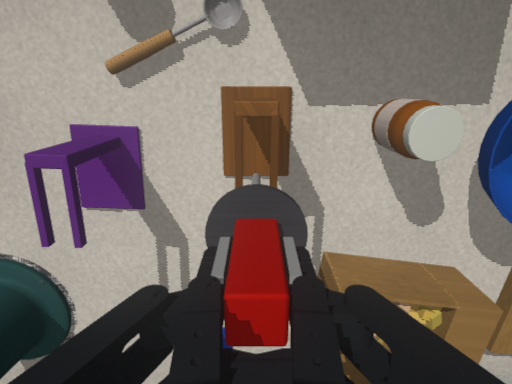

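```bash
python3 -c "
from h import *
to([.675,.037,.3163],-3.4)
"
```

```text
t 4.77 w 0.2710060554512202 F [-0.44  0.4  -1.61] pos [0.4199 0.3289 0.3153]
shift cm [-30.94  23.36  -0.11] turn [-0.01 -0.01  7.51]
```

Call:
{"name": "servo_tool", "arguments": {"plan": [[[-1,0.8,-0.1,0,0,0],[-3,2.3,-0.1,0,0,1],[-5.5,4.2,-0.1,0,0,1.5],[-8,6,-0.1,0,0,2],[-10.5,8,-0.1,0,0,2.5],[-13,9.8,-0.1,0,0,3],[-15.5,11.7,-0.1,0,0,4],[-18,13.6,-0.1,0,0,4.5],[-20.5,15.5,-0.1,0,0,5],[-23,17.4,-0.1,0,0,5.5],[-25.5,19.3,-0.1,0,0,6],[-28,21.2,-0.1,0,0,7],[-29.8,22.5,-0.1,0,0,7.5],[-30.6,23.2,-0.1,0,0,7.5],[-30.9,23.4,-0.1,0,0,7.5],[-30.9,23.4,-0.1,0,0,7.5],[-30.9,23.4,-0.1,0,0,7.5],[-30.9,23.4,-0.1,0,0,7.5]]]}}

```text
time: 6.27
tool_pos: [0.6746, 0.0386, 0.3163]
tcp_rot: [-2.284, -2.156, 0.0]
wrist_force: [-0.7, 0.1, -1.0]
width: 0.273
```

```bash
python3 -c "
from h import *
to([.675,.037,.3163],-3.4)
for n in ('wrist','top','scene'):
  c=cam(n);save(c,n+'6.png',k=1.5 if n!='scene' else 1.5)
"
```

```text
t 6.27 w 0.2731250823391344 F [-0.68  0.1  -0.95] pos [0.6746 0.0386 0.3163]
shift cm [-0.16  0.05 -0.  ] turn [-0.04 -0.03  0.09]
```

View pics/wrist6.png

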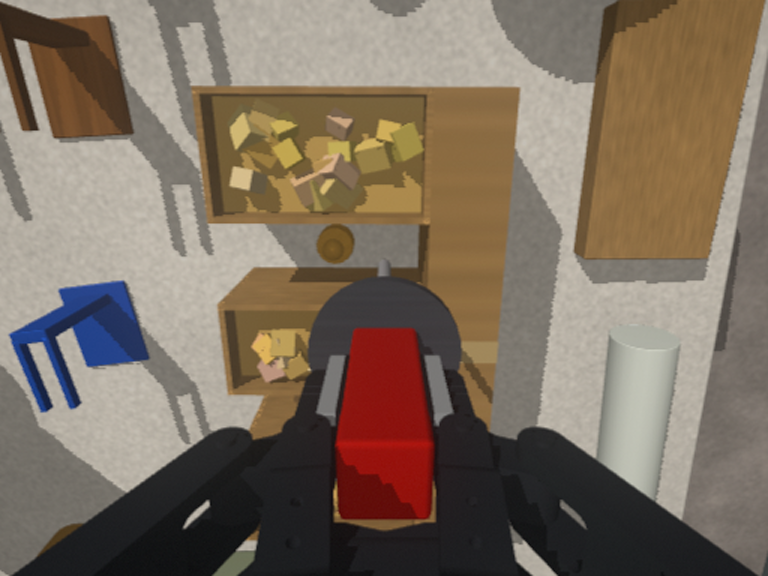

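View pics/scene6.png

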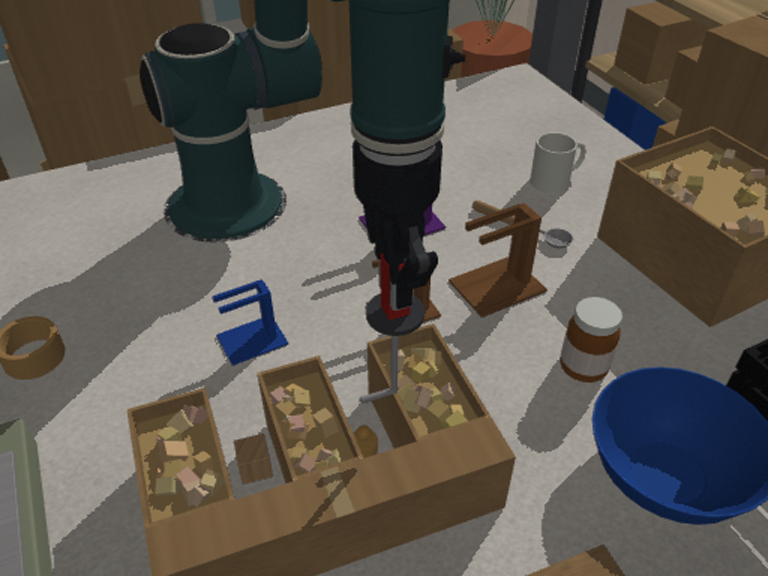

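View pics/top6.png

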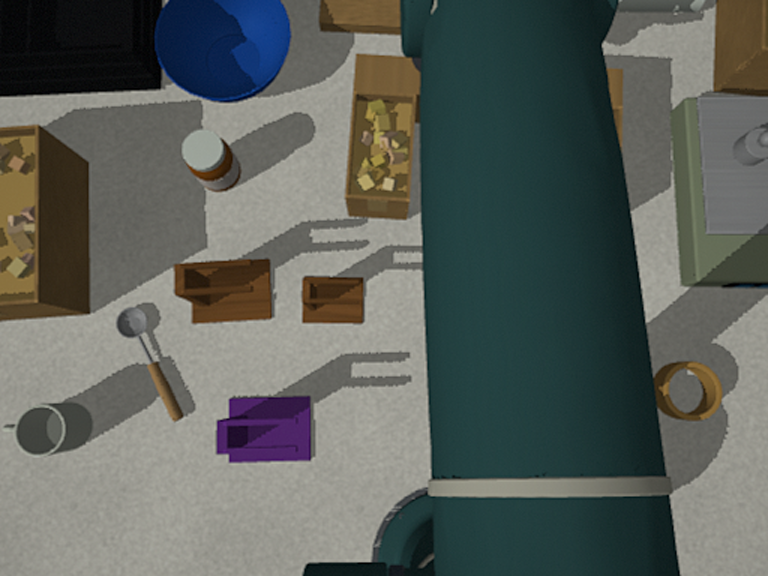

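```bash
python3 -c "
from h import *
c=cam('wrist');print(c['eye'])
o=np.array([.533,-.046]);a=np.radians(-3.4);ex=np.array([np.cos(a),np.sin(a)]);ey=np.array([-np.sin(a),np.cos(a)])
def f(n,u,v,z):
  p=ray(c,u/1.5-.3,v/1.5-.3,z);d=p[:2]-o;print(n,p.round(4),'carton',(d@ex).round(4),(d@ey).round(4))
f('wallL front',210,222,.11);f('wallL back',428,222,.11);f('floor R',255,268,0);f('topR',221,308,.11);f('knob',335,247,.044);f('body',335,243,.02);f('FL',193,88,.11);f('BL',519,88,.11)
f('stem',0,0,0)
p=bot.read_state()['tool_pos'];d=p[:2]-o;print(d@ex,d@ey)
"
```

```text
[0.68061723 0.11974905 0.45971869]
wallL front [0.5435 0.0627 0.11  ] carton 0.004 0.1092
wallL back [0.7101 0.0533 0.11  ] carton 0.1709 0.1096
floor R [ 0.5385 -0.0056  0.    ] carton 0.0031 0.0407
topR [ 0.5399 -0.0077  0.11  ] carton 0.0047 0.0387
knob [0.6291 0.0223 0.044 ] carton 0.0918 0.0739
body [0.6264 0.0207 0.02  ] carton 0.0893 0.0721
FL [0.5483 0.1572 0.11  ] carton 0.0032 0.2037
BL [0.7763 0.1443 0.11  ] carton 0.2316 0.2044
stem [0.3518 0.2486 0.    ] carton -0.1983 0.2833
0.13671849373486172 0.09274753265414186
```

Call:
{"name": "servo_tool", "arguments": {"plan": [[[0,0,0.5,0,0,0],[0,0,2,0,0,0],[0,0,3.5,0,0,0],[0,0,5,0,0,0],[0,0,6.5,0,0,0],[0,0,8,0,0,0],[0,0,9.5,0,0,0],[0,0,11,0,0,0],[0,0,12.5,0,0,0],[0,0,14,0,0,0],[0,0,15,0,0,0],[0,0,15.6,0,0,0],[0,0,16,0,0,0],[0,0,16,0,0,0],[0,0,16,0,0,0]]]}}

```text
time: 7.72
tool_pos: [0.6754, 0.0386, 0.1572]
tcp_rot: [2.284, 2.156, 0.002]
wrist_force: [0.3, 0.3, -0.9]
width: 0.268
```

```bash
python3 -c "
from h import *
to([.675,.037,.156],-3.4)
for n in ('wrist','scene'):
  c=cam(n);save(c,n+'7.png',k=1.5)
"
```

```text
t 7.72 w 0.26786957596306127 F [ 0.33  0.26 -0.89] pos [0.6754 0.0386 0.1572]
shift cm [-0.16 -0.03  0.12] turn [ 0.06 -0.02  0.09]
```

View pics/wrist7.png

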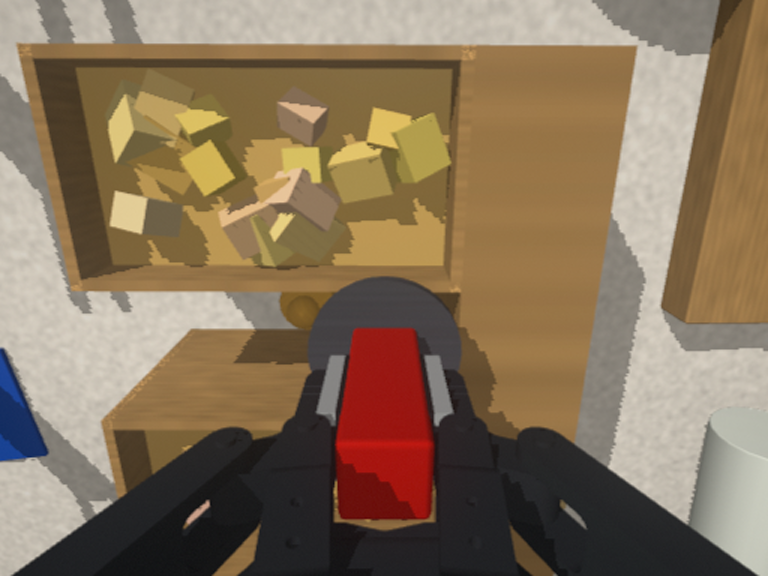

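View pics/scene7.png

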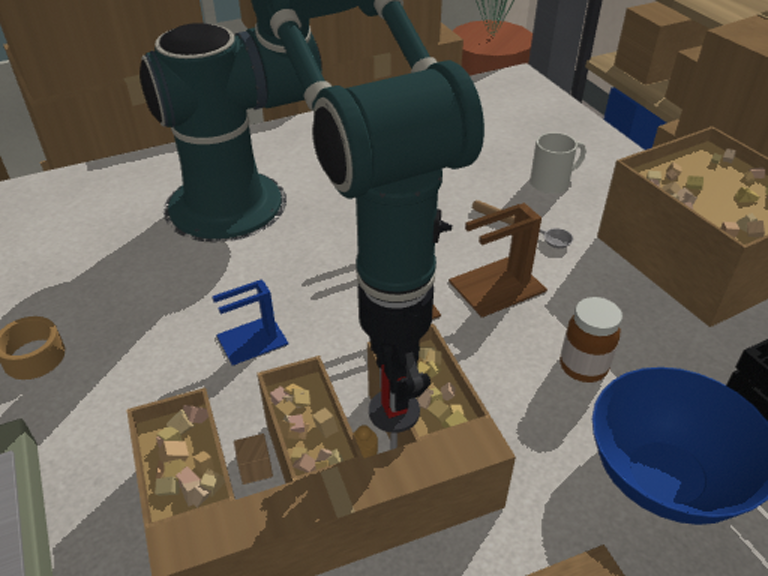

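Call:
{"name": "servo_tool", "arguments": {"plan": [[[0,-0.3,0.2,0,0,0],[0,-0.8,0.2,0,0,0],[0,-1.3,0.2,0,0,0],[0,-1.8,0.2,0,0,0],[0,-2.1,0.2,0,0,0],[0,-2.4,0.2,0,0,0],[0,-2.7,0.2,0,0,0],[0,-3.0,0.2,0,0,0],[0,-3.3,0.2,0,0,0],[0,-3.7,0.2,0,0,0],[0,-4.2,0.2,0,0,0],[0,-4.7,0.2,0,0,0],[0,-5.2,0.2,0,0,0],[0,-5.7,0.2,0,0,0],[0,-6.2,0.2,0,0,0],[0,-6.7,0.2,0,0,0],[0,-7.2,0.2,0,0,0],[0,-7.6,0.2,0,0,0],[0,-7.9,0.2,0,0,0],[0,-8,0.2,0,0,0]]]}}

```text
time: 9.48
tool_pos: [0.5954, 0.0432, 0.1558]
tcp_rot: [2.284, 2.155, 0.003]
wrist_force: [0.9, -0.5, -1.4]
width: 0.273
```

```bash
python3 -c "
from h import *
to([.475,.05,.155],-3.4)
for n in ('wrist','scene','top'):
  c=cam(n);save(c,n+'8.png',k=1.5)
"
```

```text
t 9.48 w 0.27279591586322527 F [ 0.9  -0.47 -1.44] pos [0.5954 0.0432 0.1558]
shift cm [-1.000e-02 -1.206e+01  5.000e-02] turn [ 0.12 -0.02  0.09]
```

View pics/wrist8.png

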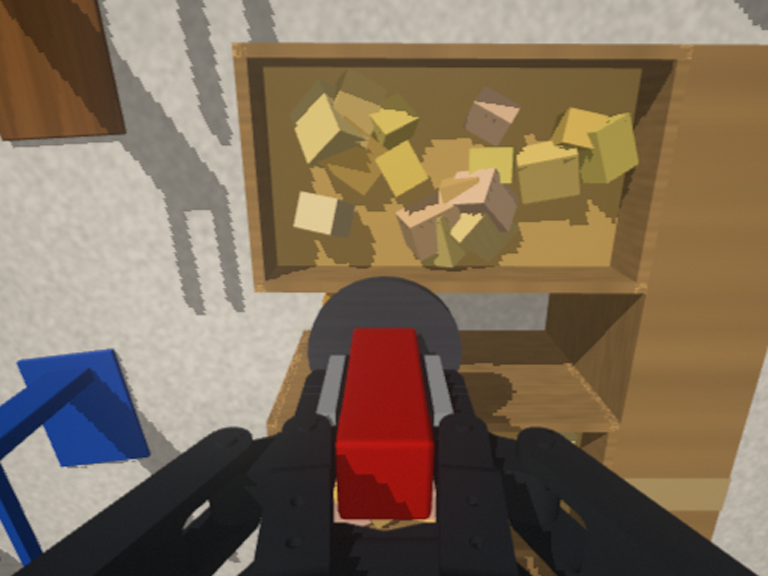

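View pics/scene8.png

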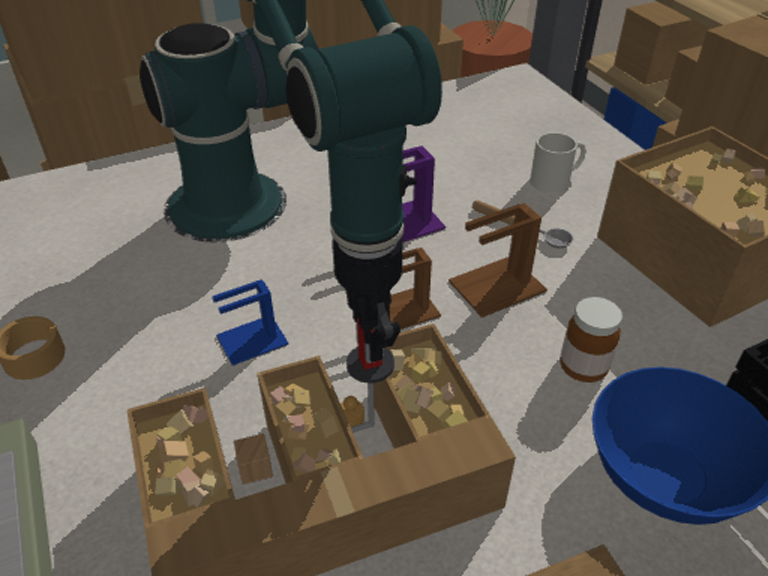

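Call:
{"name": "servo_tool", "arguments": {"plan": [[[0,-0.3,0,0,0,0],[0,-0.8,0,0,0,0],[0,-1.3,0,0,0,0],[0,-1.8,0,0,0,0],[0,-2.3,0,0,0,0],[0,-2.8,0,0,0,0],[0,-3.3,0,0,0,0],[0,-3.8,0,0,0,0],[0,-4.3,0,0,0,0],[0,-4.8,0,0,0,0],[0,-5.3,0,0,0,0],[0,-5.8,0,0,0,0],[0,-6.3,0,0,0,0],[0,-6.8,0,0,0,0],[0,-7.3,0,0,0,0],[0,-7.8,0,0,0,0],[0,-8.3,0,0,0,0],[0,-8.7,0,0,0,0],[0,-8.9,0,0,0,0],[0,-9,0,0,0,0]]]}}

```text
time: 11.3
tool_pos: [0.5053, 0.0484, 0.1554]
tcp_rot: [2.284, 2.156, 0.002]
wrist_force: [1.0, -1.2, -0.8]
width: 0.27
```

```bash
python3 -c "
from h import *
to([.475,.05,.155],-3.4)
for n in ('wrist','scene','top'):
  c=cam(n);save(c,n+'9.png',k=1.5)
"
```

```text
t 11.3 w 0.2696858029682079 F [ 0.97 -1.18 -0.8 ] pos [0.5053 0.0484 0.1554]
shift cm [-0.01 -3.03  0.04] turn [ 0.08 -0.02  0.09]
```

View pics/wrist9.png

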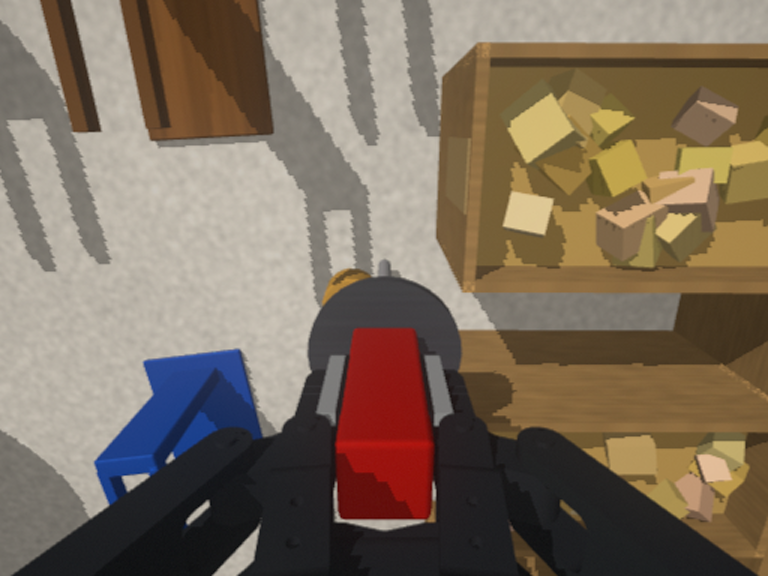

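View pics/scene9.png

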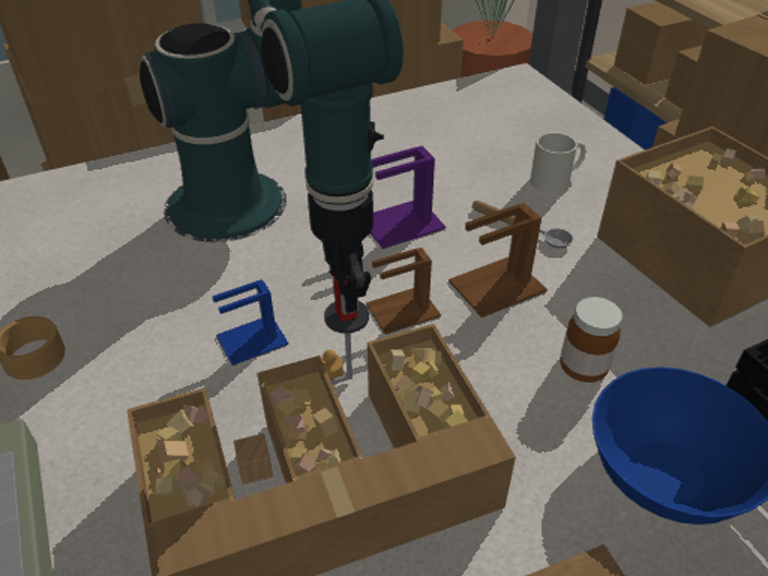

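```bash
python3 -c "
from h import *
c=cam('wrist')
for u,v,z in((348,268,.026),(325,300,.026),(372,275,.02),(385,262,.008),(146,362,.01),(240,350,.01),(262,440,.01)): print(ray(c,u/1.5-.3,v/1.5-.3,z).round(4))
"
```

```text
[0.4843 0.052  0.026 ]
[0.4681 0.0319 0.026 ]
[0.4985 0.0448 0.02  ]
[0.507  0.0496 0.008 ]
[ 0.3361 -0.0127  0.01  ]
[ 0.4032 -0.0072  0.01  ]
[ 0.408  -0.0816  0.01  ]
```

Call:
{"name": "servo_tool", "arguments": {"plan": [[[0,-0.3,0,0,0,0],[0,-0.8,0,0,0,0],[0,-1.3,0,0,0,0],[0,-1.8,0,0,0,0],[0,-2.3,0,0,0,0],[0,-2.8,0,0,0,0],[0,-3.2,0,0,0,0],[0,-3.6,0,0,0,0],[0,-3.8,0,0,0,0],[0,-4,0,0,0,0],[0,-4,0,0,0,0],[0,-3,0,0,0,0],[0,-2.5,0,0,0,0],[0,-2.5,0,0,0,0]]]}}

```text
time: 12.67
tool_pos: [0.4821, 0.0497, 0.1555]
tcp_rot: [2.284, 2.155, 0.002]
wrist_force: [-0.2, 0.2, -1.1]
width: 0.272
```

```bash
python3 -c "
from h import *
to([.4202,.3292,.3163],4)
for n in ('wrist','scene'):
  c=cam(n);save(c,n+'10.png',k=1.5)
"
```

```text
t 12.67 w 0.27165986477429427 F [-0.17  0.25 -1.08] pos [0.4821 0.0497 0.1555]
shift cm [ 27.55  -7.78 -16.08] turn [ 0.1  -0.02 -7.33]
```

View pics/wrist10.png

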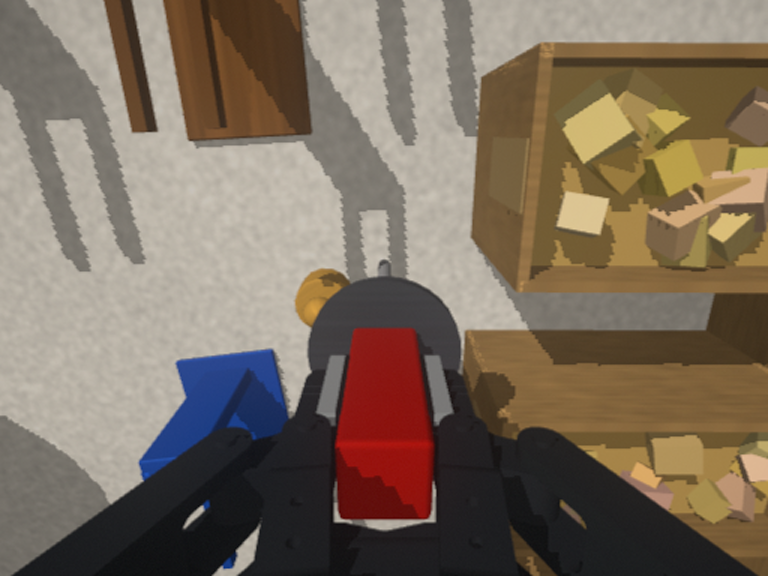

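View pics/scene10.png

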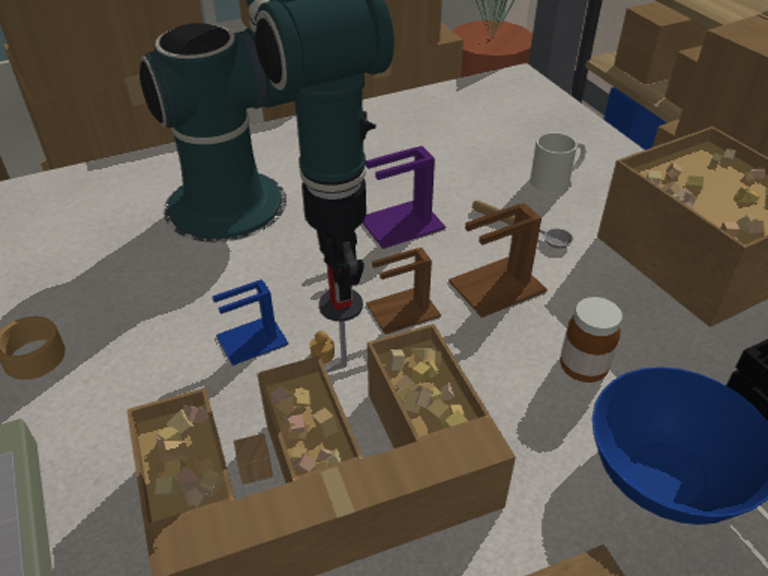

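Call:
{"name": "servo_tool", "arguments": {"plan": [[[0,0,-0.5,0,0,0],[0,0,-2,0,0,0],[0,0,-3.5,0,0,0],[0,0,-5,0,0,0],[0,0,-7,0,0,0],[0,0,-9,0,0,0],[0,0,-11,0,0,0],[0,0,-13,0,0,0],[0,0,-15,0,0,0],[0,0,-16.5,0,0,0],[0,0,-17,0,0,0],[0,0,-17,0,0,0],[0,0,-17,0,0,0]]]}}

```text
time: 13.85
tool_pos: [0.4806, 0.0497, 0.3246]
tcp_rot: [-2.285, -2.156, 0.0]
wrist_force: [-0.7, -0.1, -2.2]
width: 0.274
```

```bash
python3 -c "
from h import *
to([.4205,.3292,.325],4)
"
```

```text
t 13.85 w 0.27431260748700087 F [-0.68 -0.08 -2.16] pos [0.4806 0.0497 0.3246]
shift cm [27.55 -7.62 -0.03] turn [-0.03 -0.02 -7.33]
```

Call:
{"name": "servo_tool", "arguments": {"plan": [[[0.8,-0.2,0,0,0,0],[2.5,-0.7,0,0,0,-1],[5,-1.4,0,0,0,-1.5],[7.5,-2.1,0,0,0,-2],[10,-2.8,0,0,0,-3],[12.5,-3.5,0,0,0,-3.5],[15,-4.1,0,0,0,-4],[17.5,-4.8,0,0,0,-5],[20,-5.5,0,0,0,-5.5],[22.5,-6.2,0,0,0,-6],[25,-6.9,0,0,0,-7],[26.5,-7.3,0,0,0,-7.3],[27.3,-7.6,0,0,0,-7.3],[27.6,-7.6,0,0,0,-7.3],[27.6,-7.6,0,0,0,-7.3],[27.6,-7.6,0,0,0,-7.3],[27.6,-7.6,0,0,0,-7.3]]]}}

```text
time: 15.27
tool_pos: [0.4209, 0.3287, 0.3245]
tcp_rot: [-2.144, -2.296, 0.001]
wrist_force: [0.1, -0.3, -1.1]
width: 0.271
```

```bash
python3 -c "
from h import *
to([.4205,.3293,.165],4)
for n in ('wrist','scene','top'):
  c=cam(n);save(c,n+'11.png',k=1.5)
"
```

```text
t 15.27 w 0.27094381967690584 F [ 0.09 -0.31 -1.15] pos [0.4209 0.3287 0.3245]
shift cm [ 0.07 -0.03 15.95] turn [-0.04  0.02 -0.09]
```

View pics/wrist11.png

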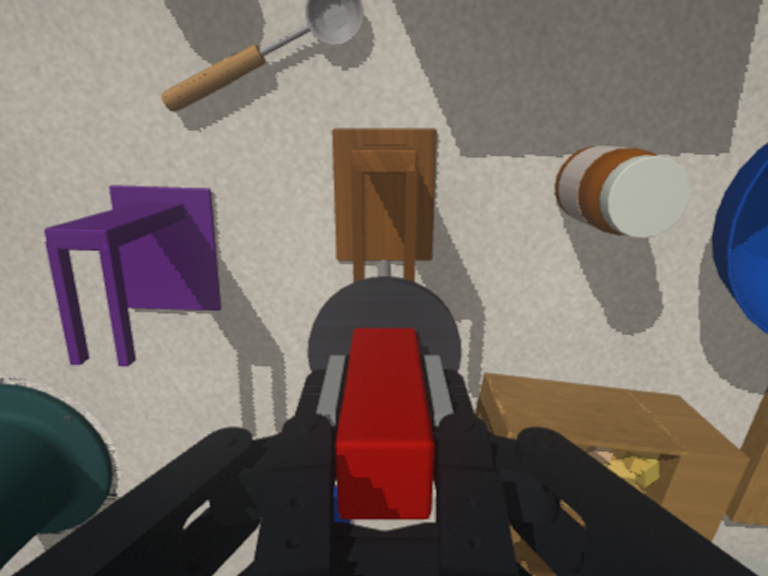

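View pics/scene11.png

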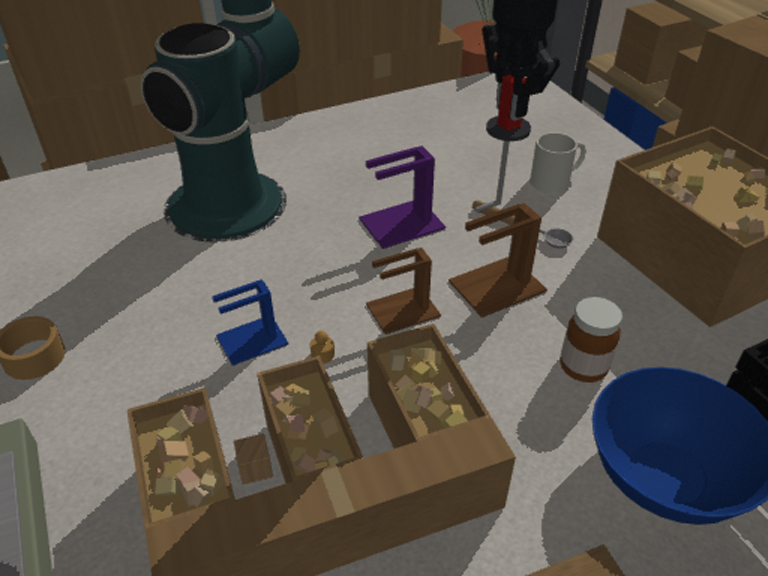

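View pics/top11.png

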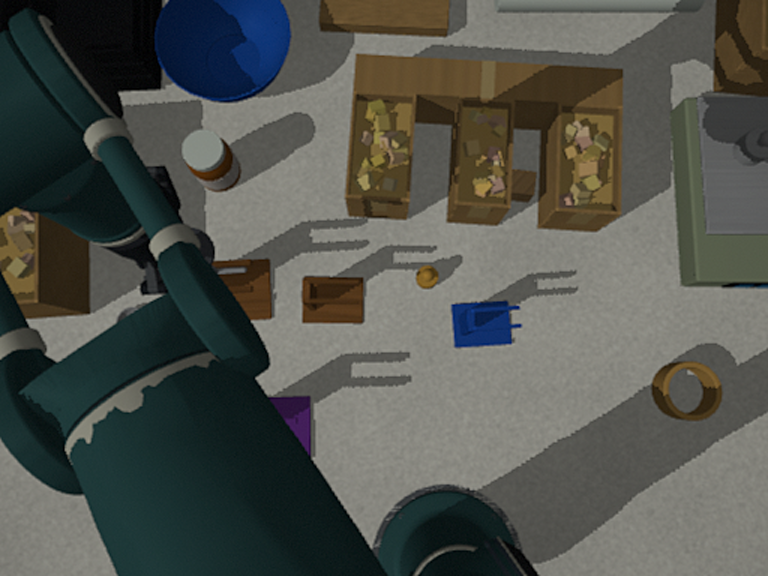

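Call:
{"name": "servo_tool", "arguments": {"plan": [[[0.1,0,0.5,0,0,0],[0.1,0,2,0,0,0],[0.1,0,4,0,0,0],[0.1,0,6,0,0,0],[0.1,0,8,0,0,0],[0.1,0,9.5,0,0,0],[0.1,0,11,0,0,0],[0.1,0,12.5,0,0,0],[0.1,0,13.7,0,0,0],[0.1,0,14.5,0,0,0],[0.1,0,15,0,0,0],[0.1,0,15.3,0,0,0],[0.1,0,15.6,0,0,0],[0.1,0,15.7,0,0,0],[0.1,0,15.8,0,0,0],[0.1,0,15.8,0,0,0],[0.1,0,15.8,0,0,0]]]}}

```text
time: 16.83
tool_pos: [0.4213, 0.3301, 0.1674]
tcp_rot: [-2.145, -2.295, -0.001]
wrist_force: [-0.4, 0.1, -1.6]
width: 0.27
```

```bash
python3 -c "
from h import *
to([.4205,.3293,.1646],4)
for n in ('wrist','scene'):
  c=cam(n);save(c,n+'12.png',(230,40,380,200) if n=='scene' else None,k=4 if n=='scene' else 1.5)
"
```

```text
t 16.83 w 0.26995068261247435 F [-0.39  0.13 -1.63] pos [0.4213 0.3301 0.1674]
shift cm [-0.08 -0.08  0.28] turn [ 0.03 -0.05 -0.11]
```

View pics/wrist12.png

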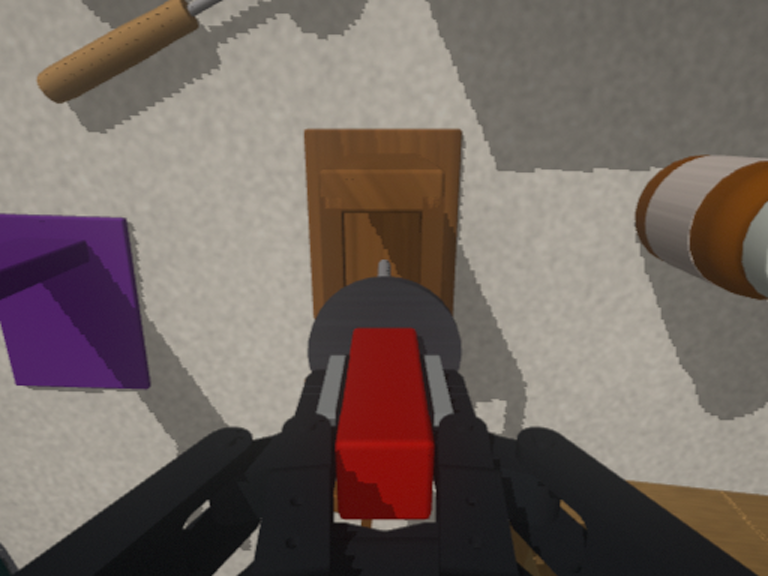

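View pics/scene12.png

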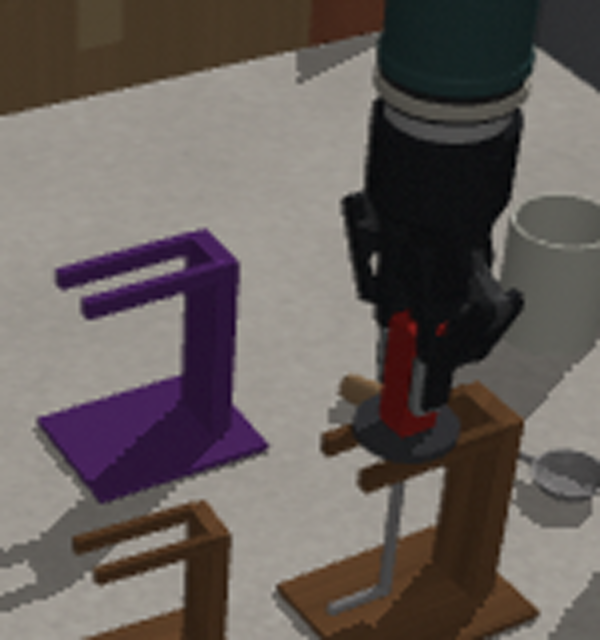

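Call:
{"name": "servo_tool", "arguments": {"plan": [[[-0.05,-0.08,0.1,0,0,0],[-0.05,-0.08,0.15,0,0,0],[-0.05,-0.08,0.2,0,0,0],[-0.05,-0.08,0.25,0,0,0],[-0.05,-0.08,0.3,0,0,0],[-0.05,-0.08,0.3,0,0,0],[-0.05,-0.08,0.3,0,0,0]]]}}

```text
time: 17.52
tool_pos: [0.4205, 0.3296, 0.1646]
tcp_rot: [-2.144, -2.296, -0.002]
wrist_force: [-1.4, -0.1, 1.4]
width: 0.276
```

Call:
{"name": "servo_tool", "arguments": {"plan": [[[0,0,0,0,0,0],[0,0,0,0,0,0],[0,0,0,0,0,0],[0,0,0,0,0,0],[0,0,0,0,0,0],[0,0,0,0,0,0],[0,0,0,0,0,0],[0,0,0,0,0,0],[0,0,0,0,0,0],[0,0,0,0,0,0],[0,0,0,0,0,0],[0,0,0,0,0,0]]], "claw": 8.5}}

```text
time: 18.52
tool_pos: [0.4205, 0.3296, 0.1646]
tcp_rot: [-2.145, -2.295, -0.002]
wrist_force: [-0.4, -0.0, -0.6]
width: 0.994
```

```bash
python3 -c "
from h import *
to([.4205,.3293,.30],4)
c=cam('wrist');save(c,'w13.png',k=1.5)
"
```

```text
t 18.52 w 0.9943176527473804 F [-0.39 -0.03 -0.55] pos [0.4205 0.3296 0.1646]
shift cm [-2.000e-02  1.000e-02 -1.354e+01] turn [ 0.03 -0.05 -0.11]
```

View pics/w13.png

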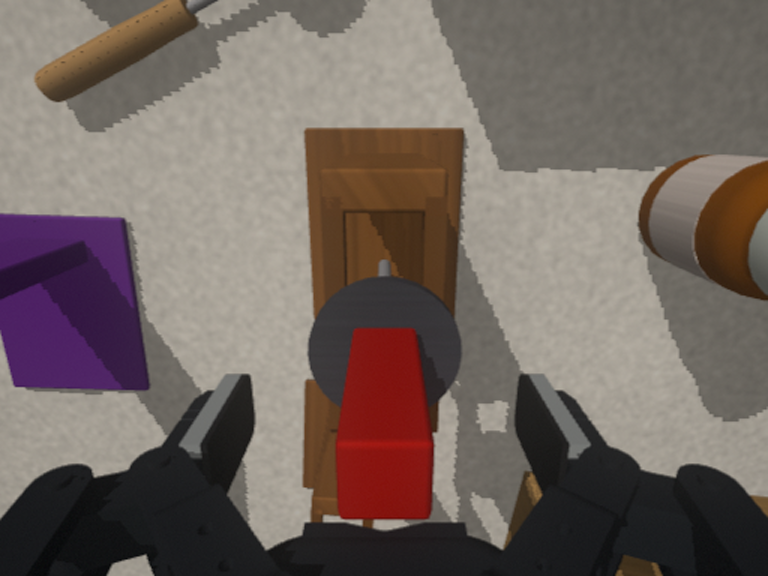

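Hung and released, and the handle stays put. Next I go straight up and away.

Call:
{"name": "servo_tool", "arguments": {"plan": [[[0,0,-1,0,0,0],[0,0,-3,0,0,0],[0,0,-5,0,0,0],[0,0,-8,0,0,0],[0,0,-11,0,0,0],[0,0,-14,0,0,0],[2,0,-15,0,0,0],[5,0,-15,0,0,0],[8,0,-15,0,0,0],[11,0,-15,0,0,0],[14,0,-15,0,0,0],[16,0,-15,0,0,0],[17,0,-15,0,0,0],[17,0,-15,0,0,0],[17,0,-15,0,0,0]]]}}

```text
time: 19.82
tool_pos: [0.4088, 0.4987, 0.3149]
tcp_rot: [2.144, 2.296, 0.0]
wrist_force: [-0.6, -0.5, -0.3]
width: 0.996
```

```bash
python3 -c "
from h import *
to([.4205,.3293,.30],4)
s=cam('scene');save(s,'s14.png',(180,90,380,270),k=3.8)
c=cam('top');save(c,'t14.png',k=1.5)
"
```

```text
t 19.82 w 0.9961412132826726 F [-0.61 -0.52 -0.34] pos [0.4088 0.4987 0.3149]
shift cm [-16.98   0.     1.49] turn [ 0.03  0.01 -0.06]
```

View pics/s14.png

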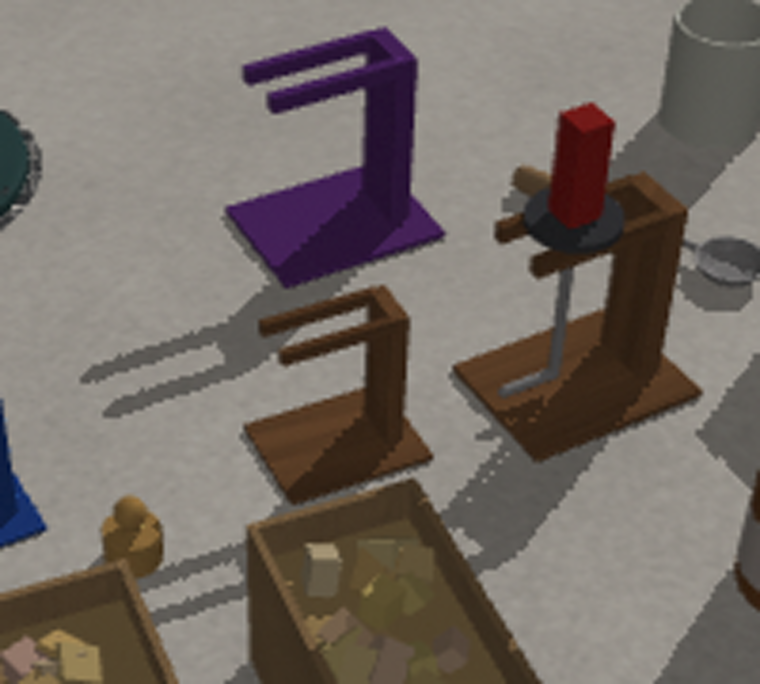

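View pics/t14.png

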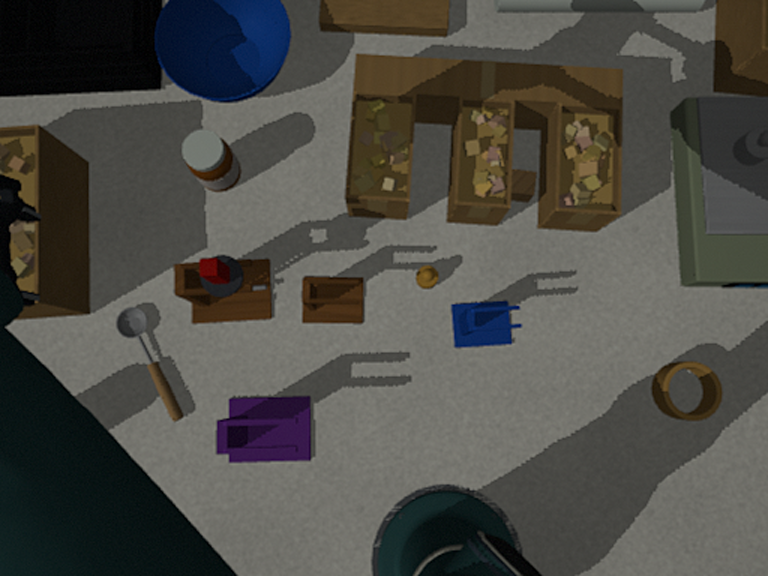

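```bash
python3 -c "
from h import *
c=cam('top');p=ray(c,428/1.5,278/1.5,.03);print(p)
from workcell import finish_job;print(finish_job())
"
```

```text
[0.43488993 0.0284218  0.03      ]
the job is handed in; nothing more can be done
None
```

The job is done and handed in, at about 20 s of the 64 s allowed.

- **Rack:** I took the hook rod from the larger brown rack and left the blue, purple and small brown ones alone.
- **Drawing the weight:** I lowered the foot behind the brass weight in the left gap, drew it along the gap and out the front, and backed off before lifting the rod. Only the rod touched it.
- **Hanging the rod:** I set it back in its original place on the rack, opened the gripper and moved it up and away.

**Last checks:**
- The scene and top pictures show the weight upright on the open counter. It stands at about (0.435, 0.028), its centre nearly 10 cm in front of the cartons' front edge.
- The rod hangs by its guard on the rack arms, with its foot pointing to the open end.
- The gripper is open and stands clear of everything.
- The wrist force at the ends of the moves stayed under about 5 N.

The camera views disagreed with one another by up to about 8 mm (the weight's position along the gap). I allowed for this in the clearances, and no check failed.

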